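# Pack two dessert cups and click the hold-down cap home

### The arm

A 6-joint arm with a two-finger parallel gripper is mounted at the origin on a cart in front of the work surface, level with it; the furniture and walls round the work are solid. World frame = base frame: x ahead of the robot, y to its left, z up, the work surface at z = 0. Lengths are in m, angles in rad, forces in N, time in s.
With the tool pointing down it reaches from about 0.4 to 0.825 m from the base axis. Payload 7 kg.
Tool frame: the origin (TCP) lies on the centre line of the jaws, within the pads' length; the fingertips stand 25 mm ahead of it and the grasp point (between the pads) lies 6 mm ahead of it; z points along the fingers, y is the line along which they close (so a half turn about z gives the same grasp; the last joint's range is limited). The gripper opens to 88 mm and grips with 3 to 60 N. Pads are 19 mm wide; open, the fingers measure 130 mm over their backs; the gripper's body (78 mm by 193 mm) begins 47 mm behind the grasp point.
Start: joints at [1.395, 0.359, 0.012, 0, -1.224, -0.288], TCP at [0.302, 0.604, 0.22] pointing down, gripper open.
Joint ranges: [-3.07, 3.07], [-1.43, 2.12], [-1.02, 1.25], [-3.03, 1.67], [-3.05, -0], [-3.03, 3.03]. Speed limits (rad/s): [2.39, 2.39, 3.01, 3.14, 3.14, 3.14].

### API

Orientations are given as [roll, pitch, yaw] about the fixed x, y, z axes, in that order (R = Rz(yaw) Ry(pitch) Rx(roll)).
In Python, from station import readout, vision, arm gives the robot as it stands. The module is installed in compiled form; this text tells all that it offers.
- The arm moves only by the tool carry_out, never from a script. Its argument "commands" is a list of rows, each an object with "dp": the shift along the tool's x, y, z in m, a list of three; "rotation": the turn, a rotation vector about the tool's x, y, z in degrees, a list of three. In form: [{"dp": [dx, dy, dz], "rotation": [wx, wy, wz]}, ...]. A call has 1 to 8 rows; each row shifts and turns the commanded pose from where the row before left it, along the tool's axes as they then stand; what a row does not reach is not made up. A row lasts 1/8 s, in which the tool goes at most 62.5 mm and 10.7 degrees, less where a joint would pass 70% of its speed; a pose out of reach is approached as far as the arm can. A call with a gripper value outside its range is refused whole. "grip" is the finger opening in m, from 0 to 0.0876, set as the call begins (left out, the last holds). The fingers move at their own pace and stop on an object; "force" is the grip in N (left out, the last holds). Time passes only in rows, so rows that do not move let the fingers close. It gives the time, the measured TCP pose, the force, the opening and the grip force at its end, in the units of the state.
- readout.get_state(): the state, without advancing time (a new reading comes with each control period).
- vision.grab_frame(name): name is "scene" or "top" or "wrist"; returns (picture, depth): 420x560x3 uint8, red, green, blue; 420x560 float32, m along the optical axis (not along the pixel's ray), 0 where there is no reading.
- vision.calibration(name): a dict with "fovy" (degrees; the focal length in pixels is half the picture's height over the tangent of half this angle, whatever the lens; pixels are square), "cx", "cy" (the principal point, pixels), "origin" and "attitude" of the camera in the world; the wrist camera has in their place "mount" (4x4, takes a point from camera to tool coordinates, whose origin is the TCP and whose axes are the flange's). Camera axes: x right, y down, z forward; pixel columns grow to the right and rows downward; lengths in m; the calibration is good to about 2 mm. A picture is of the moment at which its call begins: read the wrist's pose just before it. calibration takes no time and is no camera call.
- arm.job_done(): hands the job in; it is judged then, once.
Trained networks look in the newest picture that a camera, given by its name, has taken for a name from the list of things; names that differ only in an ending like _2 or _b are one class to them, and where a whole thing is asked for, a point or a joint stands for the part that bears it (a point fixed in the world has none). Each returns a list of dicts, best first, with "score" (0 to 1); they miss things now and then, are a little off and sometimes report something else, mostly with a low value. They report only what shows in the picture. A call takes as long as a camera call. They do not tell look-alikes from the thing itself.
- vision.trace(label, camera): "pixels" (420x560 bool, what is visible of it) and "position" ([row, column] in pixels, amid what is visible of it).
The state is a dict: "t": time; "q": joint angles; "qd": joint speeds; "joint_efforts": joint torques, N m; "eef_pos": TCP position; "ee_rot": TCP orientation; "force": force on the tool from outside, world axes, zero at the start; "moment": the same for the moment, N m; "width": finger opening in m; "gripper_force": force on a finger pad.
Only numpy, scipy, OpenCV 4.12 (cv2) and the standard library are available. Lean on these libraries where they do the work, as an engineer would, in place of code of your own. Each camera call takes 0.05 s, during which the arm holds its last target. There are 200 camera calls.

### The job

Pack the two custard cups standing on the bare worktop into the white two-cup carrier, one in each pocket, upright all the way and sitting flat on its floor. Then take the blue cap by its knob and press it straight down onto the carrier's centre post until it clicks past the spring balls, and keep pressing after the force drops, so that the black sprung seat under it stays pushed in: finish like that, with the cap still held and pressed down. Leave the roll of tape and the ring cutter where they are.

Things in the scene. Friction and masses are not known exactly. Their poses are not given: they have to be found in the camera images.
- carrier: fixed white tray, 148 mm long (y axis), 62 mm wide (x), a pocket at each end and a post between; origin under its centre, on the worktop. Walls 4 mm thick, tops 18 mm above the worktop, inside floor 6 mm above it. A pocket is 54 (x) by 51.5 mm (y): a cup's tapered foot fits in, its top overhangs the walls, so hold cups by the upper half, fingers along x, above the walls
- pocket_left (a point): centre of the inner floor of the carrier's +y pocket, 44.5 mm from the post's axis
- pocket_right (a point): centre of the inner floor of the carrier's -y pocket, 44.5 mm from the post's axis
- post_top (a point): tip of the carrier's upright centre post, 79 mm above the worktop. The steel post is 15 mm in diameter with a coned tip; four greased spring-loaded steel balls stand out of it to a diameter of 23 mm, their centres 9.8 mm below the tip. 19 mm below the tip lies the top of the black seat (31 mm in diameter).
- seat (a joint): the black spring seat round the post: 0 = up, grows as it is pushed down, stop at 0.005 m; spring 2 N per mm
- cap_centre (a point): loose blue snap cap (50 g) standing flange down: flange 72 mm across, 5 mm thick; above it a round grip knob 34 mm across, up to 46 mm over the underside. This point is on its axis, 23 mm above the underside. The flange has a 19 mm hole; the hollow above it is 26 mm wide and ends 29 mm above the underside
- cap_rim (a point): centre of the cap's underside; z axis up. As the cap is pressed on, the balls resist from when this is about 5 mm below the post's tip, with a peak of some 7 to 12 N at 8 to 9 mm; then the force drops, and from 13 mm on they snap over the flange and pull the cap down. At 19 mm the flange meets the seat; pressing on pushes the seat down
- cup_a_centre (a point): one dessert cup: cream pleated paper cup filled with custard, round and tapered, 58 mm across the top, 43 mm across the foot, 46 mm high overall (paper rim at 42 mm); this point is on its axis 23 mm above its underside
- cup_a_foot (a point): centre of the underside of that cup; z axis up
- cup_b_centre (a point): the other dessert cup: cream pleated paper cup filled with custard, round and tapered, 58 mm across the top, 43 mm across the foot, 43 mm high overall (paper rim at 42 mm); this point is on its axis 21.5 mm above its underside. Either cup may go in either pocket.
- cup_b_foot (a point): centre of the underside of the other cup; z axis up
- tape: roll of masking tape lying flat, 82 mm across, 24 mm high, loose, to be left alone; origin under its centre
- cutter: open steel ring cutter, 55 mm across, 31 mm high, loose, to be left alone; origin under its centre
There are look-alikes about, which are no part of the job. What is shaped like the part that bears cup_b_centre but green is not meant.

How it is judged:
By the outcome, as a careful person would: the job done as asked, in the order asked, and still so for the second after the job is handed in, while the arm keeps its last pose, push and grip.
It also fails if it takes over 64 s, if anything falls off the work surface, if the arm or the gripper's body presses on something with over 40 N, if the wrist force passes 120 N, or if a joint passes its speed limit or range.

## Working session

There is one attempt and no reset: what is moved stays moved. The work goes in short steps, Python scripts to look and compute and a tool call to move; the robot and the scene stay as the last step left them, time stands still between calls to the robot, and variables do not carry over. Pictures are saved under pics/ and viewed, at most 10 in all, crops included, and the job is handed in when it is done.

Besides the shell and the picture viewer there is one more tool, called as a command line: name --argument value ..., lists and objects as JSON in quotes. carry_out: Moves the arm, as the interface text tells. Its arguments: {"type":"object","properties":{"commands":{"type":"array"},"grip":{"type":"number"},"force":{"type":"number"}},"required":["commands"]}

```bash
mkdir -p pics; cat > h.py <<'E'
import numpy as np, cv2
from scipy.spatial.transform import Rotation as R
from station import readout, vision, arm
def pose():
    s=readout.get_state(); T=np.eye(4)
    T[:3,:3]=R.from_euler('xyz',s['ee_rot']).as_matrix() if np.size(s['ee_rot'])==3 else np.array(s['ee_rot'])
    T[:3,3]=s['eef_pos']; return s,T
def cam(name,T=None):
    c=vision.calibration(name)
    if 'mount' in c: M=T@np.array(c['mount'])
    else:
        M=np.eye(4); a=np.array(c['attitude']); 
        M[:3,:3]=a if a.shape==(3,3) else R.from_euler('xyz',a).as_matrix(); M[:3,3]=c['origin']
    return 210/np.tan(np.radians(c['fovy'])/2),c['cx'],c['cy'],M
def grab(name):
    s,T=pose(); p,d=vision.grab_frame(name); f,cx,cy,M=cam(name,T)
    v,u=np.mgrid[:420,:560]
    P=np.stack([(u-cx)/f*d,(v-cy)/f*d,d],-1)@M[:3,:3].T+M[:3,3]
    P[d<=0]=np.nan
    return p,d,P
def save(n,p): cv2.imwrite('pics/'+n,p[:,:,::-1])
E
python3 - <<'E'
from h import *
s,T=pose(); print(s); 
for n in('scene','top','wrist'): print(n,vision.calibration(n))
a=[]
for n in('scene','top'):
    p,d,P=grab(n); a.append(p); np.save(n+'.npy',P)
    for l in('cup_a_centre','carrier','cap_centre','tape','cutter'):
        for r in vision.trace(l,n):
            m=r['pixels']; q=P[m]; print(n,l,round(r['score'],2),np.round(r['position']),m.sum(),np.round(np.nanmedian(q,0),3),np.round(np.nanpercentile(q,[2,98],axis=0),3).tolist(),p[m].mean(0).round())
save('s.png',a[0]);save('t.png',a[1])
E
```

```text
{'t': 0.0, 'q': array([ 1.39510748e+00,  3.59384242e-01,  1.10535854e-02, -3.17025605e-04,
       -1.22406145e+00, -2.88108692e-01]), 'qd': array([-6.74933848e-05, -9.34356798e-04, -6.72839298e-04,  6.32449077e-04,
        2.68532491e-04, -5.93848091e-04]), 'joint_efforts': array([-1.54633934e-03, -5.82724714e+01,  2.93052953e+01,  6.99731693e+00,
        6.71006273e-03, -1.73979934e-04]), 'eef_pos': array([0.30176968, 0.60324542, 0.21882806]), 'ee_rot': array([ 3.13997796e+00, -1.67724395e-04, -4.63905372e-01]), 'force': array([ 0.35720458,  0.30156455, -0.39610389]), 'moment': array([-0.05710789, -0.0110538 ,  0.0003363 ]), 'gripper_force': 0.0, 'width': 0.08737512327999859}
scene {'fovy': 56.818864925616516, 'cx': 280.734430585332, 'cy': 204.08301097738587, 'origin': array([-0.21397969, -0.75126168,  0.77413617]), 'attitude': array([-2.16962236,  0.00777051, -0.84174153])}
top {'fovy': 47.575059005007446, 'cx': 273.1081299248699, 'cy': 225.8363034806188, 'origin': array([ 0.38497782, -0.05885535,  1.26024893]), 'attitude': array([-2.9911975 , -0.02049562, -1.57771832])}
wrist {'fo
[... 1061 characters left out ...]
. 362.] 283 [ 0.432 -0.454  0.015] [[0.413, -0.482, -0.0], [0.466, -0.432, 0.03]] [128. 122. 114.]
top cup_a_centre 0.81 [244. 126.] 390 [0.521 0.294 0.041] [[0.498, 0.268, 0.03], [0.547, 0.32, 0.047]] [161. 162. 129.]
top carrier 0.76 [211. 256.] 1325 [ 0.606 -0.044  0.009] [[0.568, -0.113, 0.002], [0.648, 0.026, 0.075]] [149. 148. 144.]
top cap_centre 0.55 [259. 341.] 571 [ 0.478 -0.265  0.007] [[0.449, -0.301, 0.0], [0.512, -0.236, 0.05]] [ 77.  95. 142.]
top tape 0.76 [190. 317.] 639 [ 0.689 -0.215  0.024] [[0.651, -0.252, 0.0], [0.729, -0.177, 0.03]] [151. 132.  91.]
top cutter 0.65 [268. 409.] 111 [ 0.448 -0.449  0.017] [[0.426, -0.484, -0.001], [0.464, -0.432, 0.032]] [107.  96.  83.]
```

View pics/t.png

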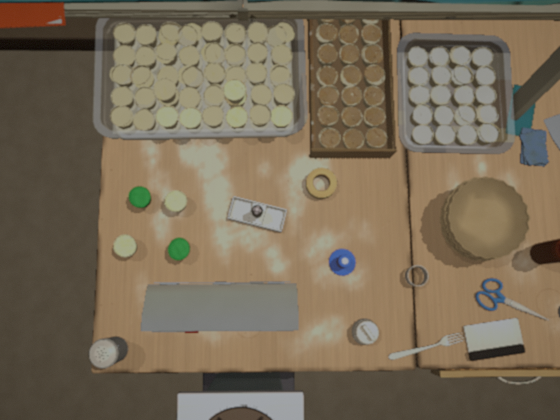

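View pics/s.png

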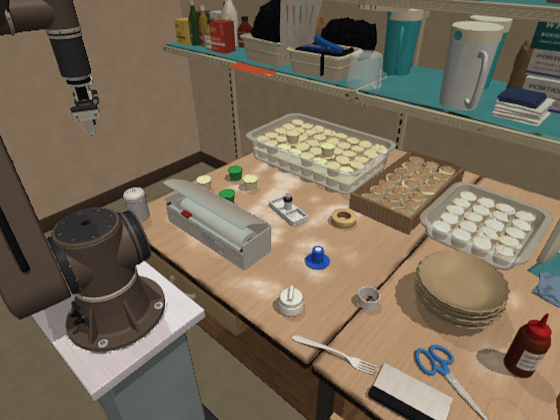

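The top view shows the carrier at about (256,214), turned by about -13°. The cream cups are at (175,203) and (125,246), with green look-alikes at (140,197) and (179,249). The cap is at (342,262), the tape at (321,184) and the cutter at (416,276). The scene view agrees.

```bash
python3 - <<'E'
from h import *
P=np.load('top.npy'); S=np.load('scene.npy')
for n,(u,v) in dict(c1=(175,203),c2=(125,246),g1=(140,197),g2=(179,249),cap=(342,262),box=(220,305),canister=(367,332)).items():
    q=P[v-18:v+19,u-18:u+19].reshape(-1,3); 
    w=q[q[:,2]>0.02]; print(n,np.nanmedian(w,0).round(4),np.nanmin(w,0).round(3),np.nanmax(w,0).round(3), np.nanpercentile(w[:,2],90).round(4))
q=P[180:245,215:300].reshape(-1,3); q=q[(q[:,2]>.008)]; print(len(q))
w=q[(q[:,2]<.03)]; r=cv2.minAreaRect(w[:,:2].astype(np.float32)); print(r, w.mean(0))
print('post',q[q[:,2]>.06].mean(0),np.max(q[:,2]))
print('worktop',np.nanmedian(P[150:180,200:220,2]))
E
```

```text
c1 [0.638  0.1677 0.0415] [0.609 0.138 0.025] [0.666 0.197 0.049] 0.0446
c2 [0.5212 0.294  0.0411] [0.493 0.265 0.022] [0.55  0.323 0.05 ] 0.0449
g1 [0.6488 0.261  0.0414] [0.62  0.233 0.021] [0.677 0.29  0.048] 0.0445
g2 [0.5129 0.1565 0.0414] [0.485 0.128 0.035] [0.542 0.185 0.048] 0.0447
cap [ 0.4783 -0.2656  0.0461] [ 0.462 -0.284  0.02 ] [ 0.496 -0.251  0.054] 0.0495
box [0.3697 0.0417 0.1373] [ 0.329 -0.001  0.106] [0.412 0.087 0.156] 0.1508
canister [ 0.3012 -0.3156  0.0423] [ 0.27  -0.348  0.021] [ 0.33  -0.288  0.06 ] 0.0546
762
((0.6193671822547913, -0.056324221193790436), (0.16553081572055817, 0.09157317131757736), 75.52124786376953) [ 0.60641755 -0.04379267  0.0153554 ]
post [ 0.60603717 -0.04379864  0.06974296] 0.08228425579313337
worktop 0.0004328949884062627
```

```bash
cat >> h.py <<'E'
def plan(pos,yaw_deg,n):
    "n equal world steps; rows in tool axes"
    s,T=pose(); Rt=R.from_euler('xyz',[np.pi,0,np.radians(yaw_deg)]); R0=R.from_matrix(T[:3,:3])
    rv=(R0.inv()*Rt).as_rotvec(); d=(np.array(pos)-T[:3,3])/n
    print('at',T[:3,3].round(4),'rpy',np.degrees(s['ee_rot']).round(2),'t',round(s['t'],2))
    for i in range(n):
        Ri=R0*R.from_rotvec(rv*i/n)
        print((Ri.inv().apply(d)*1000).round(1),np.degrees(rv/n).round(2))
E
python3 -c "
from h import *
plan([.521,.294,.16],-103,8)"
```

```text
at [0.302  0.6037 0.2198] rpy [180.    -0.   -26.57] t 0.6
[41.8 22.4  7.5] [ 0.   -0.    9.55]
[44.9 15.1  7.5] [ 0.   -0.    9.55]
[46.8  7.5  7.5] [ 0.   -0.    9.55]
[47.4 -0.4  7.5] [ 0.   -0.    9.55]
[46.7 -8.3  7.5] [ 0.   -0.    9.55]
[ 44.7 -15.9   7.5] [ 0.   -0.    9.55]
[ 41.4 -23.1   7.5] [ 0.   -0.    9.55]
[ 37.  -29.7   7.5] [ 0.   -0.    9.55]
```

carry_out --commands '[{"dp": [0.042, 0.022, 0.0075], "rotation": [0, 0, 9.55]}, {"dp": [0.045, 0.015, 0.0075], "rotation": [0, 0, 9.55]}, {"dp": [0.047, 0.0075, 0.0075], "rotation": [0, 0, 9.55]}, {"dp": [0.047, 0, 0.0075], "rotation": [0, 0, 9.55]}, {"dp": [0.047, -0.008, 0.0075], "rotation": [0, 0, 9.55]}, {"dp": [0.045, -0.016, 0.0075], "rotation": [0, 0, 9.55]}, {"dp": [0.041, -0.023, 0.0075], "rotation": [0, 0, 9.55]}, {"dp": [0.037, -0.03, 0.0075], "rotation": [0, 0, 9.55]}]' --grip 0.0876

```text
t: 1.6
eef_pos: [0.5221, 0.2927, 0.1598]
ee_rot: [-3.141, 0.001, -1.802]
force: [1.2, -0.5, -0.5]
width: 0.0875
gripper_force: 0.0
```

carry_out --commands '[{"dp": [0, 0, 0], "rotation": [0, 0, 0]}, {"dp": [0, 0, 0], "rotation": [0, 0, 0]}]'

```text
t: 1.85
eef_pos: [0.5215, 0.294, 0.1599]
ee_rot: [-3.141, 0.0, -1.797]
force: [-1.1, 0.3, -0.4]
width: 0.0878
gripper_force: 0.0
```

```bash
cat >> h.py <<'E'
def circ(P,zlo,zhi,xy,rad=.045):
    "fit circle of top-surface points near xy by min enclosing circle of robust mask"
    m=(P[...,2]>zlo)&(P[...,2]<zhi)&(np.hypot(P[...,0]-xy[0],P[...,1]-xy[1])<rad)
    n,l=cv2.connectedComponents(m.astype(np.uint8)); 
    k=max(range(1,n),key=lambda i:(l==i).sum()); q=P[l==k]
    c,r=cv2.minEnclosingCircle(q[:,:2].astype(np.float32))
    print('circ',np.round(c,4),round(r,4),'mean',q.mean(0).round(4),'n',len(q),'z95',np.percentile(q[:,2],95).round(4))
    return c
E
python3 - <<'E'
from h import *
p,d,P=grab('wrist'); save('w1.png',p); np.save('w1.npy',P)
circ(P,.034,.06,(.521,.294)); circ(P,.034,.06,(.638,.168))
for r in vision.trace('cup_a_centre','wrist'):
    m=r['pixels']; print(r['score'],r['position'],np.nanmedian(P[m],0).round(4),p[m].mean(0).round())
plan([.521,.294,.1],-103,1)
E
```

```text
circ [0.5209 0.2947] 0.0298 mean [0.5209 0.2943 0.0412] n 2523 z95 0.0442
circ [0.6385 0.169 ] 0.0298 mean [0.6374 0.1685 0.0415] n 3364 z95 0.0434
0.88 [205.5, 284.1] [0.5207 0.2939 0.041 ] [231. 232. 177.]
at [0.5211 0.2947 0.1601] rpy [-1.7998e+02  3.0000e-02 -1.0288e+02] t 1.95
[ 0.8 -0.1 60.1] [-0.02  0.03  0.12]
```

View pics/w1.png

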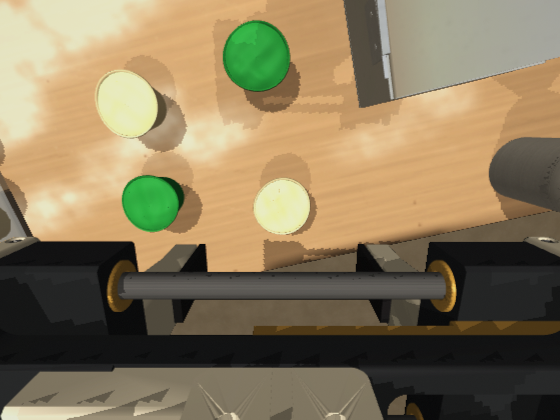

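The wrist view shows the cream cup centred under the jaws at (284,206) and the other cream cup at (127,104). The greens are clear of the fingers, so I go down and grip.

carry_out --commands '[{"dp": [0, 0, 0.04], "rotation": [0, 0, 0]}, {"dp": [0, 0, 0.04], "rotation": [0, 0, 0]}, {"dp": [0, 0, 0.025], "rotation": [0, 0, 0]}, {"dp": [0, 0, 0.014], "rotation": [0, 0, 0]}, {"dp": [0, 0, 0], "rotation": [0, 0, 0]}]'

```text
t: 2.58
eef_pos: [0.5208, 0.2943, 0.0403]
ee_rot: [3.141, -0.001, -1.796]
force: [-0.4, -0.7, -0.0]
width: 0.0875
gripper_force: 0.0
```

carry_out --commands '[{"dp": [0, 0, 0], "rotation": [0, 0, 0]}, {"dp": [0, 0, 0], "rotation": [0, 0, 0]}, {"dp": [0, 0, 0], "rotation": [0, 0, 0]}, {"dp": [0, 0, 0], "rotation": [0, 0, 0]}, {"dp": [0, 0, 0], "rotation": [0, 0, 0]}, {"dp": [0, 0, 0], "rotation": [0, 0, 0]}]' --grip 0.03 --force 15

```text
t: 3.32
eef_pos: [0.5213, 0.2939, 0.0408]
ee_rot: [3.142, -0.0, -1.797]
force: [0.3, 0.1, -0.1]
width: 0.0338
gripper_force: 0.0
```

carry_out --commands '[{"dp": [0, 0, -0.005], "rotation": [0, 0, 0]}, {"dp": [0, 0, -0.015], "rotation": [0, 0, 0]}, {"dp": [0, 0, -0.04], "rotation": [0, 0, 0]}, {"dp": [0, 0, -0.04], "rotation": [0, 0, 0]}, {"dp": [0, 0, -0.03], "rotation": [0, 0, 0]}]'

```text
t: 3.95
eef_pos: [0.5218, 0.2943, 0.1741]
ee_rot: [-3.14, 0.002, -1.797]
force: [0.2, 0.8, -0.5]
width: 0.03
gripper_force: 0.0
```

```bash
python3 - <<'E'
from h import *
plan([.606,-.03,.17],-103,8)
E
```

```text
at [0.5218 0.2943 0.1741] rpy [-1.7990e+02  1.3000e-01 -1.0296e+02] t 3.95
[ 37.1 -19.3   0.5] [-0.01  0.02  0.01]
[ 37.1 -19.4   0.5] [-0.01  0.02  0.01]
[ 37.1 -19.4   0.5] [-0.01  0.02  0.01]
[ 37.1 -19.4   0.5] [-0.01  0.02  0.01]
[ 37.1 -19.4   0.5] [-0.01  0.02  0.01]
[ 37.1 -19.4   0.5] [-0.01  0.02  0.01]
[ 37.1 -19.4   0.5] [-0.01  0.02  0.01]
[ 37.1 -19.4   0.5] [-0.01  0.02  0.01]
```

The fingers closed on nothing, so I need to look.

```bash
python3 - <<'E'
from h import *
p,d,P=grab('wrist'); save('w2.png',p)
circ(P,.034,.06,(.521,.294),.07)
for r in vision.trace('cup_a_centre','wrist'):
    m=r['pixels']; print(r['score'],r['position'],np.nanmedian(P[m],0).round(4),p[m].mean(0).round())
E
```

```text
circ [0.5203 0.2954] 0.0301 mean [0.5209 0.2943 0.0412] n 2322 z95 0.0443
0.85 [201.0, 287.2] [0.5207 0.2942 0.041 ] [241. 241. 194.]
```

View pics/w2.png

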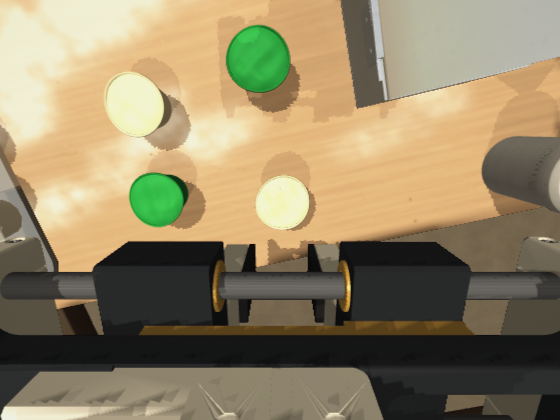

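The cup still stands untouched at (283,203), and the fingers show at rows 245-320. I'll check where the fingers really are in tool coordinates, using the wrist and scene depth.

```bash
python3 - <<'E'
from h import *
s,T=pose(); Ti=np.linalg.inv(T)
p,d,P=grab('wrist'); Q=P@Ti[:3,:3].T+Ti[:3,3]
for v in (242,250,260,275,290,305,318):
    for u in (240,250,312,320): print(v,u,p[v,u],(Q[v,u]*1000).round(0),end=' | ')
    print()
p,d,P=grab('scene'); Q=P@Ti[:3,:3].T+Ti[:3,3]
save('s2.png',cv2.resize(p[60:240,60:280],None,fx=3,fy=3))
m=(np.abs(Q[...,0])<.1)&(np.abs(Q[...,1])<.12)&(Q[...,2]>-.15)&(Q[...,2]<.06)
q=Q[m]*1000
for z in range(-150,60,15):
    w=q[(q[:,2]>=z)&(q[:,2]<z+15)]
    if len(w): print(z,len(w),np.percentile(w[:,:2],[2,50,98],axis=0).round().tolist())
E
```

```text
242 240 [229 184 125] [-61. -51. 177.] | 242 250 [229 186 127] [-61. -39. 176.] | 242 312 [161 123  82] [-61.  38. 177.] | 242 320 [150 114  76] [-61.  48. 177.] | 
250 240 [105  97  80] [ 11. -22. -21.] | 250 250 [13 13 13] [ 10. -17. -17.] | 250 312 [18 17 16] [ 10.  17. -17.] | 250 320 [143 133 110] [ 11.  21. -20.] | 
260 240 [118 108  90] [  9. -21. -28.] | 260 250 [13 12 12] [  9. -16. -29.] | 260 312 [14 14 13] [ 10.  15. -30.] | 260 320 [98 90 74] [  8.  20. -27.] | 
275 240 [61 59 56] [ 32. -12. -88.] | 275 250 [61 59 56] [ 32.  -9. -88.] | 275 312 [48 47 44] [ 31.   9. -88.] | 275 320 [61 59 56] [ 31.  11. -87.] | 
290 240 [103 101  96] [ 29. -12. -91.] | 290 250 [103 101  96] [ 29.  -9. -91.] | 290 312 [103 101  96] [ 28.   9. -91.] | 290 320 [103 101  96] [ 28.  11. -91.] | 
305 240 [24 23 23] [ -1. -18. -53.] | 305 250 [64 56 43] [ -8. -15. -43.] | 305 312 [95 82 63] [-648.  133.  941.] | 305 320 [35 32 30] [ -1.  17. -53.] | 
318 240 [24 23 23] [ -8. -18. -53.] | 318 250 [116 102  79] [-715. -136.  945.] | 318 312 [115 100  76] [-711.  134.  940.] | 318 320 [32 30 29] [ -7.  17. -53.] | 
-150 110 [[-19.0, -43.0], [21.0, -2.0], [28.0, 22.0]]
-135 108 [[-18.0, -44.0], [23.0, -5.0], [30.0, 21.0]]
-120 419 [[-33.0, -88.0], [22.0, 24.0], [41.0, 101.0]]
-105 217 [[-33.0, -85.0], [25.0, 29.0], [41.0, 100.0]]
-90 236 [[-27.0, -79.0], [32.0, 7.0], [43.0, 94.0]]
-75 52 [[-31.0, -80.0], [13.0, 10.0], [40.0, 94.0]]
-60 54 [[-7.0, -29.0], [10.0, -12.0], [14.0, 42.0]]
-45 62 [[-9.0, -27.0], [10.0, -8.0], [17.0, 40.0]]
-30 48 [[-7.0, -26.0], [8.0, 5.0], [14.0, 37.0]]
-15 32 [[-10.0, -25.0], [8.0, -10.0], [16.0, 36.0]]
```

View pics/s2.png

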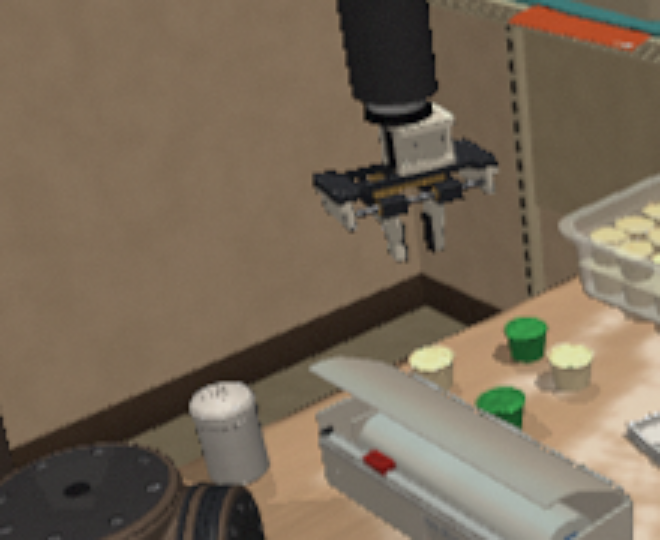

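The picture and the depth both show the fingertips well short of where the text puts them. They end near tool z ≈ -9 mm instead of +25 mm, and the body also sits about 34 mm further back. So the jaws closed just above the cup. I'll measure the tips more exactly.

```bash
python3 - <<'E'
from h import *
s,T=pose(); Ti=np.linalg.inv(T)
zs=[]
for k in range(3):
    p,d,P=grab('wrist'); Q=(P@Ti[:3,:3].T+Ti[:3,3])*1000
    m=(np.abs(Q[...,0])<14)&(np.abs(Q[...,1])<30)&(Q[...,2]>-40)&(Q[...,2]<40)
    q=Q[m]; print(len(q),np.percentile(q[:,2],[50,90,98,100]).round(1), 'x',np.percentile(q[:,0],[2,98]).round(1))
for u in (232,236,246,250,314,324): print(u,[(v,int(p[v,u].sum()),(None if np.isnan(Q[v,u,2]) else Q[v,u].round(0).tolist())) for v in range(241,249)])
E
```

```text
1503 [-25.4 -12.9  -9.6  -7. ] x [-1.  11.4]
1549 [-24.4 -12.1  -8.8  -5.9] x [-0.3 11.8]
1583 [-24.2 -11.3  -8.   -4.8] x [-0.7 12. ]
232 [(241, 543, [-56.0, -59.0, 172.0]), (242, 541, [-58.0, -60.0, 174.0]), (243, 523, [-59.0, -60.0, 173.0]), (244, 380, [11.0, -27.0, -9.0]), (245, 279, [12.0, -27.0, -12.0]), (246, 279, [12.0, -27.0, -13.0]), (247, 279, [12.0, -27.0, -14.0]), (248, 279, [12.0, -26.0, -16.0])]
236 [(241, 543, [-56.0, -54.0, 172.0]), (242, 536, [-58.0, -55.0, 173.0]), (243, 515, [-59.0, -55.0, 173.0]), (244, 378, [12.0, -25.0, -10.0]), (245, 279, [11.0, -25.0, -11.0]), (246, 279, [12.0, -24.0, -13.0]), (247, 279, [12.0, -24.0, -15.0]), (248, 279, [11.0, -24.0, -15.0])]
246 [(241, 533, [-56.0, -42.0, 172.0]), (242, 536, [-57.0, -42.0, 172.0]), (243, 521, [-59.0, -42.0, 172.0]), (244, 381, [12.0, -19.0, -10.0]), (245, 279, [11.0, -19.0, -11.0]), (246, 279, [11.0, -19.0, -12.0]), (247, 277, [12.0, -19.0, -15.0]), (248, 271, [11.0, -19.0, -15.0])]
250 [(241, 535, [-57.0, -37.0, 173.0]), (242, 538, [-58.0, -37.0, 173.0]), (243, 495, [-59.0, -38.0, 174.0]), (244, 38, [10.0, -17.0, -7.0]), (245, 36, [10.0, -17.0, -8.0]), (246, 37, [10.0, -17.0, -8.0]), (247, 36, [10.0, -17.0, -10.0]), (248, 35, [10.0, -17.0, -11.0])]
314 [(241, 535, [-57.0, 41.0, 173.0]), (242, 381, [-57.0, 41.0, 172.0]), (243, 361, [-59.0, 41.0, 173.0]), (244, 258, [-61.0, 41.0, 173.0]), (245, 255, [10.0, 19.0, -8.0]), (246, 169, [10.0, 19.0, -9.0]), (247, 128, [10.0, 19.0, -10.0]), (248, 91, [10.0, 19.0, -13.0])]
324 [(241, 544, [-56.0, 53.0, 172.0]), (242, 521, [-58.0, 53.0, 173.0]), (243, 358, [-59.0, 53.0, 173.0]), (244, 343, [11.0, 25.0, -9.0]), (245, 385, [11.0, 24.0, -11.0]), (246, 386, [11.0, 24.0, -12.0]), (247, 385, [12.0, 24.0, -14.0]), (248, 387, [12.0, 24.0, -16.0])]
```

carry_out --commands '[{"dp": [0, 0, 0.04], "rotation": [0, 0, 0]}, {"dp": [0, 0, 0.04], "rotation": [0, 0, 0]}, {"dp": [0, 0, 0], "rotation": [0, 0, 0]}, {"dp": [0, 0, 0], "rotation": [0, 0, 0]}]' --grip 0.0876

```text
t: 4.8
eef_pos: [0.5219, 0.2943, 0.0916]
ee_rot: [-3.141, -0.0, -1.797]
force: [0.5, 0.3, -0.2]
width: 0.0645
gripper_force: 0.0
```

The tips sit about 8 mm behind the reported TCP, so tip height = reported z + 8 mm. To put the tips 16 mm up the cup I go down to z ≈ 0.008.

carry_out --commands '[{"dp": [0, 0, 0], "rotation": [0, 0, 0]}, {"dp": [0, 0, 0], "rotation": [0, 0, 0]}, {"dp": [0, 0, 0.03], "rotation": [0, 0, 0]}, {"dp": [0, 0, 0.025], "rotation": [0, 0, 0]}, {"dp": [0, 0, 0.018], "rotation": [0, 0, 0]}, {"dp": [0, 0, 0.012], "rotation": [0, 0, 0]}, {"dp": [0, 0, 0], "rotation": [0, 0, 0]}]' --grip 0.0876

```text
t: 5.68
eef_pos: [0.5211, 0.2937, 0.0054]
ee_rot: [3.141, -0.001, -1.797]
force: [-1.4, -0.0, 0.2]
width: 0.0879
gripper_force: 0.0
```

carry_out --commands '[{"dp": [0, 0, 0], "rotation": [0, 0, 0]}, {"dp": [0, 0, 0], "rotation": [0, 0, 0]}, {"dp": [0, 0, 0], "rotation": [0, 0, 0]}, {"dp": [0, 0, 0], "rotation": [0, 0, 0]}, {"dp": [0, 0, 0], "rotation": [0, 0, 0]}]' --grip 0.035 --force 12

```text
t: 6.3
eef_pos: [0.5215, 0.294, 0.0061]
ee_rot: [-3.141, 0.0, -1.797]
force: [-0.8, -0.3, 3.5]
width: 0.0549
gripper_force: 12.0
```

carry_out --commands '[{"dp": [0, 0, 0], "rotation": [0, 0, 0]}, {"dp": [0, 0, 0], "rotation": [0, 0, 0]}, {"dp": [0, 0, -0.004], "rotation": [0, 0, 0]}, {"dp": [0, 0, 0], "rotation": [0, 0, 0]}]' --grip 0.066

```text
t: 6.8
eef_pos: [0.5215, 0.2942, 0.0101]
ee_rot: [-3.141, 0.001, -1.797]
force: [0.3, 0.2, -0.1]
width: 0.0662
gripper_force: 0.0
```

carry_out --commands '[{"dp": [0, 0, 0], "rotation": [0, 0, 0]}, {"dp": [0, 0, 0], "rotation": [0, 0, 0]}, {"dp": [0, 0, 0], "rotation": [0, 0, 0]}, {"dp": [0, 0, 0], "rotation": [0, 0, 0]}]' --grip 0.035 --force 12

```text
t: 7.3
eef_pos: [0.5213, 0.2939, 0.0098]
ee_rot: [-3.142, -0.0, -1.797]
force: [0.2, 0.0, 0.5]
width: 0.055
gripper_force: 12.0
```

carry_out --commands '[{"dp": [0, 0, -0.003], "rotation": [0, 0, 0]}, {"dp": [0, 0, -0.007], "rotation": [0, 0, 0]}, {"dp": [0, 0, -0.02], "rotation": [0, 0, 0]}, {"dp": [0, 0, -0.03], "rotation": [0, 0, 0]}, {"dp": [0, 0, -0.04], "rotation": [0, 0, 0]}, {"dp": [0, 0, -0.02], "rotation": [0, 0, 0]}]'

```text
t: 8.05
eef_pos: [0.5221, 0.2946, 0.1327]
ee_rot: [-3.14, 0.003, -1.797]
force: [-0.3, 0.8, -1.7]
width: 0.0554
gripper_force: 12.0
```

```bash
python3 - <<'E'
from h import *
plan([.606,-.01,.13],-103,8)
E
```

```text
at [0.5221 0.2946 0.1327] rpy [-1.7989e+02  1.5000e-01 -1.0295e+02] t 8.05
[ 34.7 -18.8   0.3] [-0.01  0.02  0.01]
[ 34.7 -18.8   0.3] [-0.01  0.02  0.01]
[ 34.7 -18.8   0.3] [-0.01  0.02  0.01]
[ 34.7 -18.8   0.3] [-0.01  0.02  0.01]
[ 34.7 -18.8   0.3] [-0.01  0.02  0.01]
[ 34.7 -18.8   0.3] [-0.01  0.02  0.01]
[ 34.7 -18.8   0.3] [-0.01  0.02  0.01]
[ 34.7 -18.8   0.3] [-0.01  0.02  0.01]
```

carry_out --commands '[{"dp": [0.02, -0.011, 0], "rotation": [0, 0, 0]}, {"dp": [0.037, -0.02, 0], "rotation": [0, 0, 0]}, {"dp": [0.045, -0.024, 0], "rotation": [0, 0, 0]}, {"dp": [0.045, -0.024, 0], "rotation": [0, 0, 0]}, {"dp": [0.045, -0.024, 0], "rotation": [0, 0, 0]}, {"dp": [0.045, -0.024, 0], "rotation": [0, 0, 0]}, {"dp": [0.028, -0.016, 0], "rotation": [0, 0, 0]}, {"dp": [0.012, -0.007, 0], "rotation": [0, 0, 0]}]'

```text
t: 9.05
eef_pos: [0.6047, -0.0123, 0.1288]
ee_rot: [3.14, -0.001, -1.8]
force: [-0.5, -1.0, -0.0]
width: 0.0552
gripper_force: 12.0
```

carry_out --commands '[{"dp": [0, 0, 0], "rotation": [0, 0, 0]}, {"dp": [0, 0, 0], "rotation": [0, 0, 0]}]'

```text
t: 9.3
eef_pos: [0.6049, -0.0092, 0.1295]
ee_rot: [3.141, -0.0, -1.797]
force: [-0.5, -0.4, -1.5]
width: 0.0549
gripper_force: 12.0
```

```bash
python3 - <<'E'
from h import *
s,T=pose();print(s['eef_pos'],s['width'])
p,d,P=grab('wrist'); save('w3.png',p); np.save('w3.npy',P)
for r in vision.trace('carrier','wrist'):
    m=r['pixels']; q=P[m]; q=q[(q[:,2]>.013)&(q[:,2]<.024)]
    print(r['score'],r['position'],len(q),cv2.minAreaRect(q[:,:2].astype(np.float32)))
m=(P[...,2]>.058)&(P[...,2]<.09)&(np.hypot(P[...,0]-.606,P[...,1]+.044)<.03); print('post',m.sum(),P[m].mean(0),P[m].max(0),P[m].min(0))
E
```

```text
[ 0.60490783 -0.00921276  0.12951362] 0.05490620801842899
0.87 [155.4, 269.0] 2798 ((0.6076470613479614, -0.044576212763786316), (0.14515425264835358, 0.0621616393327713), 75.46350860595703)
post 1094 [ 0.60720647 -0.04457469  0.06820524] [ 0.62328064 -0.02789731  0.08103741] [ 0.59293698 -0.05810621  0.05804599]
```

View pics/w3.png

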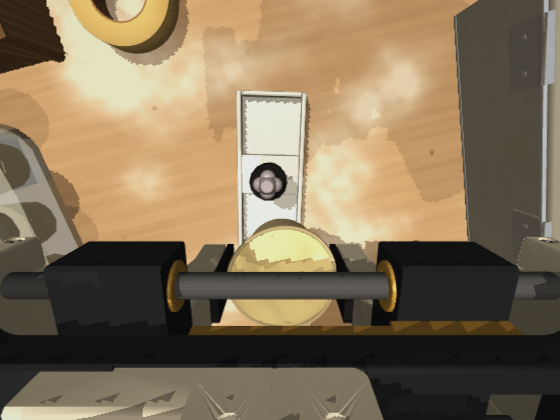

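The carrier is clear in this view: post at (267,181), right pocket at (271,125), and the cup held upright at (283,275). Next comes the left pocket.

```bash
python3 - <<'E'
from h import *
P=np.load('w3.npy')
m=(P[...,2]>.070)&(P[...,2]<.09)&(np.hypot(P[...,0]-.606,P[...,1]+.044)<.02); print('post tip',m.sum(),P[m].mean(0),np.median(P[m],0))
plan([.6186,-.0015,.055],-104.5,4)
E
```

```text
post tip 560 [ 0.60755307 -0.04400306  0.07560563] [ 0.60736895 -0.04424949  0.07520259]
at [ 0.605  -0.0088  0.1297] rpy [ 179.99    0.   -102.91] t 9.4
[-2.5 -2.9 18.7] [0.  0.  0.4]
[-2.6 -2.9 18.7] [0.  0.  0.4]
[-2.6 -2.9 18.7] [0.  0.  0.4]
[-2.6 -2.8 18.7] [0.  0.  0.4]
```

carry_out --commands '[{"dp": [-0.005, -0.006, 0], "rotation": [0, 0, 0.8]}, {"dp": [-0.005, -0.006, 0.02], "rotation": [0, 0, 0.8]}, {"dp": [0, 0, 0.03], "rotation": [0, 0, 0]}, {"dp": [0, 0, 0.025], "rotation": [0, 0, 0]}, {"dp": [0, 0, 0.015], "rotation": [0, 0, 0]}, {"dp": [0, 0, 0.01], "rotation": [0, 0, 0]}, {"dp": [0, 0, 0.005], "rotation": [0, 0, 0]}, {"dp": [0, 0, 0], "rotation": [0, 0, 0]}]'

```text
t: 10.4
eef_pos: [0.6197, -0.0024, 0.025]
ee_rot: [-3.141, 0.001, -1.825]
force: [-0.0, 2.4, 0.1]
width: 0.0551
gripper_force: 12.0
```

carry_out --commands '[{"dp": [0, 0, 0.004], "rotation": [0, 0, 0]}, {"dp": [0, 0, 0.002], "rotation": [0, 0, 0]}, {"dp": [0, 0, 0], "rotation": [0, 0, 0]}]'

```text
t: 10.78
eef_pos: [0.6198, -0.0025, 0.0191]
ee_rot: [-3.141, 0.001, -1.825]
force: [0.8, 2.9, 0.4]
width: 0.0549
gripper_force: 12.0
```

There is a slight sideways load of about 2.5 N towards +y, so the cup is rubbing the inner wall. I shift it 2 mm away from the post.

carry_out --commands '[{"dp": [-0.002, 0, 0], "rotation": [0, 0, 0]}, {"dp": [0, 0, 0], "rotation": [0, 0, 0]}]'

```text
t: 11.02
eef_pos: [0.6192, -0.0011, 0.0185]
ee_rot: [3.141, -0.001, -1.825]
force: [-0.1, 0.2, 0.7]
width: 0.0554
gripper_force: 12.0
```

carry_out --commands '[{"dp": [0, 0, 0.002], "rotation": [0, 0, 0]}, {"dp": [0, 0, 0], "rotation": [0, 0, 0]}]'

```text
t: 11.28
eef_pos: [0.6194, -0.001, 0.0164]
ee_rot: [3.141, -0.0, -1.825]
force: [-0.0, -0.9, -0.2]
width: 0.0553
gripper_force: 12.0
```

carry_out --commands '[{"dp": [0, 0, 0.001], "rotation": [0, 0, 0]}, {"dp": [0, 0, 0], "rotation": [0, 0, 0]}]'

```text
t: 11.52
eef_pos: [0.6197, -0.001, 0.016]
ee_rot: [3.141, -0.0, -1.825]
force: [-1.0, -0.8, 3.3]
width: 0.0548
gripper_force: 12.0
```

carry_out --commands '[{"dp": [0, 0, 0.001], "rotation": [0, 0, 0]}, {"dp": [0, 0, 0], "rotation": [0, 0, 0]}]'

```text
t: 11.78
eef_pos: [0.6197, -0.0013, 0.0157]
ee_rot: [-3.141, -0.001, -1.825]
force: [-3.6, -2.8, 9.2]
width: 0.0549
gripper_force: 12.0
```

The cup is on the floor. I release it and go for the second one.

carry_out --commands '[{"dp": [0, 0, -0.001], "rotation": [0, 0, 0]}, {"dp": [0, 0, 0], "rotation": [0, 0, 0]}, {"dp": [0, 0, 0], "rotation": [0, 0, 0]}, {"dp": [0, 0, -0.01], "rotation": [0, 0, 0]}, {"dp": [0, 0, -0.025], "rotation": [0, 0, 0]}, {"dp": [0, 0, -0.04], "rotation": [0, 0, 0]}, {"dp": [0, 0, -0.04], "rotation": [0, 0, 0]}, {"dp": [0, 0, 0], "rotation": [0, 0, 0]}]' --grip 0.0876

```text
t: 12.78
eef_pos: [0.6222, -0.0003, 0.1354]
ee_rot: [-3.135, 0.003, -1.825]
force: [0.4, -0.6, -0.6]
width: 0.0873
gripper_force: 0.0
```

```bash
python3 - <<'E'
from h import *
plan([.638,.1687,.12],-104.5,5)
E
```

```text
at [ 6.222e-01 -3.000e-04  1.354e-01] rpy [-179.62    0.18 -104.54] t 12.78
[-33.5   5.4   3.1] [-0.08  0.04 -0.01]
[-33.5   5.4   3.1] [-0.08  0.04 -0.01]
[-33.5   5.4   3.1] [-0.08  0.04 -0.01]
[-33.5   5.4   3.1] [-0.08  0.04 -0.01]
[-33.5   5.4   3.1] [-0.08  0.04 -0.01]
```

carry_out --commands '[{"dp": [-0.034, 0.005, 0.003], "rotation": [0, 0, 0]}, {"dp": [-0.034, 0.005, 0.003], "rotation": [0, 0, 0]}, {"dp": [-0.034, 0.005, 0.003], "rotation": [0, 0, 0]}, {"dp": [-0.034, 0.005, 0.003], "rotation": [0, 0, 0]}, {"dp": [-0.032, 0.006, 0.003], "rotation": [0, 0, 0]}, {"dp": [0, 0, 0], "rotation": [0, 0, 0]}, {"dp": [0, 0, 0], "rotation": [0, 0, 0]}]'

```text
t: 13.65
eef_pos: [0.6365, 0.1681, 0.1155]
ee_rot: [3.141, -0.001, -1.825]
force: [-1.0, -0.2, 0.4]
width: 0.0878
gripper_force: 0.0
```

```bash
python3 - <<'E'
from h import *
p,d,P=grab('wrist'); save('w4.png',p)
c=circ(P,.034,.06,(.638,.168)); circ(P,.044,.06,(.6186,-.0015),.04)
for r in vision.trace('cup_a_centre','wrist'):
    m=r['pixels']; print(r['score'],r['position'],np.nanmedian(P[m],0).round(4),p[m].mean(0).round())
plan([.638,.1687,.01],-104.5,1)
E
```

```text
circ [0.6381 0.1687] 0.0298 mean [0.6378 0.1679 0.0413] n 3441 z95 0.0431
circ [0.6219 0.007 ] 0.0277 mean [0.6239 0.0157 0.047 ] n 2109 z95 0.0488
0.74 [14.7, 245.4] [0.6237 0.0163 0.047 ] [200. 199. 140.]
at [0.6367 0.1675 0.1158] rpy [ 1.7999e+02 -1.0000e-02 -1.0461e+02] t 13.75
[ -1.5  -1.  105.8] [ 0.01 -0.01 -0.11]
```

View pics/w4.png

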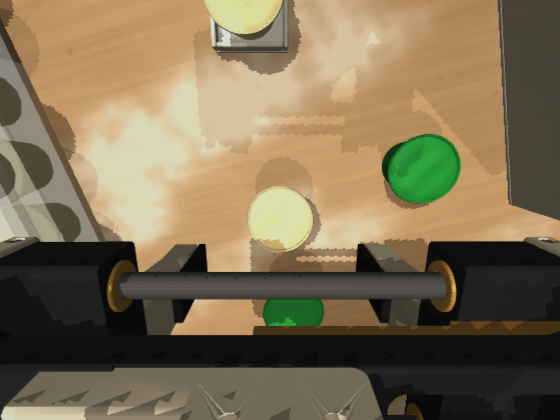

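The first cup stands in the carrier at the top edge (245,15). The second cream cup is at (281,217), between the two greens with room for the fingers.

carry_out --commands '[{"dp": [-0.0015, -0.001, 0.03], "rotation": [0, 0, 0]}, {"dp": [0, 0, 0.035], "rotation": [0, 0, 0]}, {"dp": [0, 0, 0.025], "rotation": [0, 0, 0]}, {"dp": [0, 0, 0.016], "rotation": [0, 0, 0]}, {"dp": [0, 0, 0], "rotation": [0, 0, 0]}]'

```text
t: 14.38
eef_pos: [0.6377, 0.1687, 0.0089]
ee_rot: [3.14, -0.001, -1.826]
force: [0.2, -0.9, 1.2]
width: 0.0881
gripper_force: 0.0
```

carry_out --commands '[{"dp": [0, 0, 0], "rotation": [0, 0, 0]}, {"dp": [0, 0, 0], "rotation": [0, 0, 0]}, {"dp": [0, 0, 0], "rotation": [0, 0, 0]}, {"dp": [0, 0, 0], "rotation": [0, 0, 0]}, {"dp": [0, 0, 0], "rotation": [0, 0, 0]}]' --grip 0.035 --force 12

```text
t: 15.0
eef_pos: [0.6384, 0.1697, 0.0103]
ee_rot: [-3.141, 0.0, -1.825]
force: [-0.9, 0.0, 4.0]
width: 0.0553
gripper_force: 12.0
```

carry_out --commands '[{"dp": [0, 0, -0.003], "rotation": [0, 0, 0]}, {"dp": [0, 0, -0.007], "rotation": [0, 0, 0]}, {"dp": [0, 0, -0.02], "rotation": [0, 0, 0]}, {"dp": [0, 0, -0.03], "rotation": [0, 0, 0]}, {"dp": [0, 0, -0.04], "rotation": [0, 0, 0]}, {"dp": [0, 0, -0.025], "rotation": [0, 0, 0]}]'

```text
t: 15.75
eef_pos: [0.6388, 0.1698, 0.1373]
ee_rot: [-3.14, 0.001, -1.825]
force: [-0.0, -0.7, -1.2]
width: 0.0551
gripper_force: 12.0
```

```bash
python3 - <<'E'
from h import *
plan([.5962,-.0887,.135],-104.5,8)
E
```

```text
at [0.6388 0.1698 0.1373] rpy [-1.7990e+02  8.0000e-02 -1.0456e+02] t 15.75
[32.6 -3.   0.3] [-0.01  0.01 -0.01]
[32.6 -3.   0.3] [-0.01  0.01 -0.01]
[32.6 -3.   0.3] [-0.01  0.01 -0.01]
[32.6 -3.   0.3] [-0.01  0.01 -0.01]
[32.6 -2.9  0.3] [-0.01  0.01 -0.01]
[32.6 -2.9  0.3] [-0.01  0.01 -0.01]
[32.6 -2.9  0.3] [-0.01  0.01 -0.01]
[32.6 -2.9  0.3] [-0.01  0.01 -0.01]
```

carry_out --commands '[{"dp": [0.015, -0.001, 0], "rotation": [0, 0, 0]}, {"dp": [0.03, -0.003, 0], "rotation": [0, 0, 0]}, {"dp": [0.04, -0.004, 0], "rotation": [0, 0, 0]}, {"dp": [0.045, -0.004, 0], "rotation": [0, 0, 0]}, {"dp": [0.045, -0.004, 0], "rotation": [0, 0, 0]}, {"dp": [0.04, -0.004, 0], "rotation": [0, 0, 0]}, {"dp": [0.028, -0.002, 0], "rotation": [0, 0, 0]}, {"dp": [0.016, -0.001, 0], "rotation": [0, 0, 0]}]'

```text
t: 16.75
eef_pos: [0.594, -0.0886, 0.134]
ee_rot: [3.14, -0.0, -1.827]
force: [0.8, 0.6, -0.7]
width: 0.0548
gripper_force: 12.0
```

carry_out --commands '[{"dp": [0, 0, 0], "rotation": [0, 0, 0]}, {"dp": [0, 0, 0], "rotation": [0, 0, 0]}]'

```text
t: 17.0
eef_pos: [0.5953, -0.0865, 0.1345]
ee_rot: [3.141, 0.0, -1.825]
force: [0.1, 0.2, -1.0]
width: 0.0553
gripper_force: 12.0
```

```bash
python3 - <<'E'
from h import *
plan([.5962,-.087,.025],-104.5,1)
E
```

```text
at [ 0.5953 -0.0865  0.1345] rpy [ 179.99    0.   -104.56] t 17.0
[  0.3  -1.  109.5] [ 0.01  0.   -0.06]
```

carry_out --commands '[{"dp": [0, -0.001, 0.015], "rotation": [0, 0, 0]}, {"dp": [0, 0, 0.03], "rotation": [0, 0, 0]}, {"dp": [0, 0, 0.03], "rotation": [0, 0, 0]}, {"dp": [0, 0, 0.018], "rotation": [0, 0, 0]}, {"dp": [0, 0, 0.01], "rotation": [0, 0, 0]}, {"dp": [0, 0, 0.006], "rotation": [0, 0, 0]}, {"dp": [0, 0, 0], "rotation": [0, 0, 0]}]'

```text
t: 17.88
eef_pos: [0.5963, -0.087, 0.0256]
ee_rot: [3.141, -0.0, -1.825]
force: [-0.1, -0.4, -0.8]
width: 0.055
gripper_force: 12.0
```

carry_out --commands '[{"dp": [0, 0, 0.004], "rotation": [0, 0, 0]}, {"dp": [0, 0, 0.002], "rotation": [0, 0, 0]}, {"dp": [0, 0, 0], "rotation": [0, 0, 0]}]'

```text
t: 18.25
eef_pos: [0.5963, -0.0872, 0.0199]
ee_rot: [-3.141, 0.0, -1.825]
force: [0.3, -0.0, -1.0]
width: 0.0549
gripper_force: 12.0
```

carry_out --commands '[{"dp": [0, 0, 0.002], "rotation": [0, 0, 0]}, {"dp": [0, 0, 0.001], "rotation": [0, 0, 0]}, {"dp": [0, 0, 0], "rotation": [0, 0, 0]}]'

```text
t: 18.62
eef_pos: [0.5963, -0.0871, 0.0167]
ee_rot: [3.142, 0.0, -1.825]
force: [0.1, 0.0, -0.7]
width: 0.0554
gripper_force: 12.0
```

carry_out --commands '[{"dp": [0, 0, 0.001], "rotation": [0, 0, 0]}, {"dp": [0, 0, 0], "rotation": [0, 0, 0]}]'

```text
t: 18.88
eef_pos: [0.5964, -0.087, 0.0162]
ee_rot: [-3.141, 0.0, -1.825]
force: [-1.6, 1.0, 3.5]
width: 0.0552
gripper_force: 12.0
```

carry_out --commands '[{"dp": [0, 0, 0], "rotation": [0, 0, 0]}, {"dp": [0, 0, 0], "rotation": [0, 0, 0]}, {"dp": [0, 0, 0], "rotation": [0, 0, 0]}, {"dp": [0, 0, -0.01], "rotation": [0, 0, 0]}, {"dp": [0, 0, -0.025], "rotation": [0, 0, 0]}, {"dp": [0, 0, -0.04], "rotation": [0, 0, 0]}, {"dp": [0, 0, -0.04], "rotation": [0, 0, 0]}, {"dp": [0, 0, 0], "rotation": [0, 0, 0]}]' --grip 0.0876

```text
t: 19.88
eef_pos: [0.5987, -0.0871, 0.1353]
ee_rot: [-3.135, 0.002, -1.825]
force: [1.5, -0.3, 0.4]
width: 0.0877
gripper_force: 0.0
```

```bash
python3 - <<'E'
from h import *
plan([.478,-.2655,.12],-104.5,5)
E
```

```text
at [ 0.5987 -0.0871  0.1353] rpy [-1.7959e+02  1.3000e-01 -1.0454e+02] t 19.88
[40.6 14.4  2.9] [-0.08  0.03 -0.01]
[40.6 14.4  2.9] [-0.08  0.03 -0.01]
[40.6 14.4  3. ] [-0.08  0.03 -0.01]
[40.6 14.4  3. ] [-0.08  0.03 -0.01]
[40.6 14.4  3. ] [-0.08  0.03 -0.01]
```

carry_out --commands '[{"dp": [0.04, 0.014, 0], "rotation": [0, 0, 0]}, {"dp": [0.041, 0.014, 0], "rotation": [0, 0, 0]}, {"dp": [0.041, 0.014, 0], "rotation": [0, 0, 0]}, {"dp": [0.041, 0.014, 0], "rotation": [0, 0, 0]}, {"dp": [0.04, 0.015, 0], "rotation": [0, 0, 0]}, {"dp": [0, 0, 0], "rotation": [0, 0, 0]}, {"dp": [0, 0, 0], "rotation": [0, 0, 0]}]'

```text
t: 20.75
eef_pos: [0.4764, -0.2658, 0.1308]
ee_rot: [-3.141, 0.0, -1.826]
force: [0.6, -0.9, -0.2]
width: 0.0875
gripper_force: 0.0
```

```bash
python3 - <<'E'
from h import *
p,d,P=grab('wrist'); save('w5.png',p); 
circ(P,.038,.06,(.478,-.2655),.03); circ(P,.003,.012,(.478,-.2655),.042)
plan([.478,-.2655,.0],-104.5,1)
p2,d,P=grab('top'); 
save('t2.png',cv2.resize(p2[150:270,200:360],None,fx=4,fy=4))
circ(P,.042,.06,(.6186,0),.04);circ(P,.042,.06,(.5965,-.087),.04);
m=(P[...,2]>.07)&(P[...,2]<.09)&(np.hypot(P[...,0]-.606,P[...,1]+.044)<.02); print('post tip',m.sum(),P[m].mean(0))
E
```

```text
circ [ 0.4795 -0.2678] 0.0169 mean [ 0.4792 -0.2687  0.0462] n 1102 z95 0.0477
circ [ 0.4793 -0.2675] 0.0358 mean [ 0.4777 -0.2731  0.0053] n 2401 z95 0.0065
at [ 0.4768 -0.2655  0.1308] rpy [-179.99    0.   -104.57] t 20.8
[ -0.3  -1.2 130.8] [-0.01  0.   -0.07]
circ [0.6272 0.0261] 0.0007 mean [0.6272 0.0261 0.0491] n 2 z95 0.0525Traceback (most recent call last):
  File "<stdin>", line 7, in <module>
  File "h.py", line 34, in circ
    k=max(range(1,n),key=lambda i:(l==i).sum()); q=P[l==k]
ValueError: max() iterable argument is empty
```

View pics/w5.png

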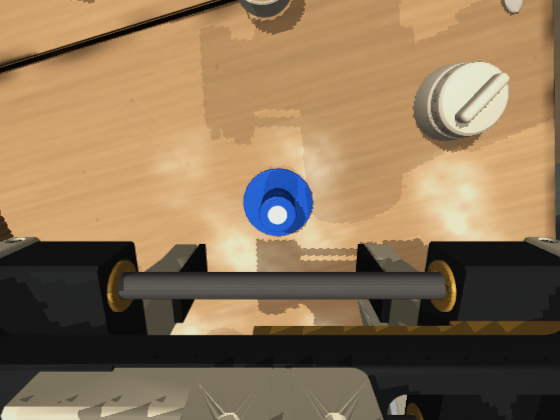

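View pics/t2.png

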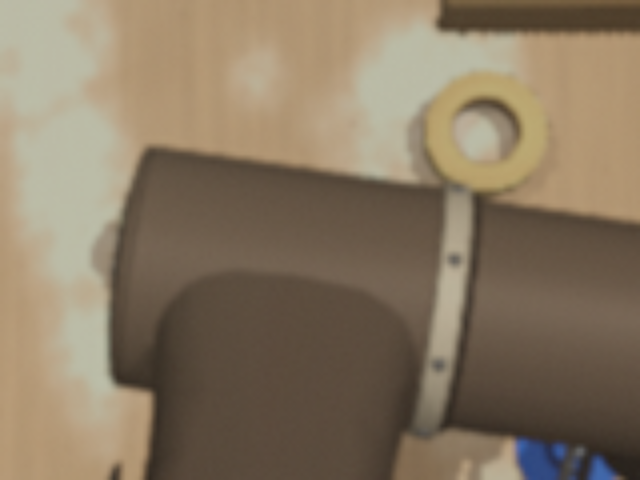

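The cap is at (278,203), centre about (0.479,-0.268), with nothing close to it. In the top view the arm hides the carrier, and the tape is where it was.

carry_out --commands '[{"dp": [0.0015, -0.003, 0.03], "rotation": [0, 0, 0]}, {"dp": [0, 0, 0.04], "rotation": [0, 0, 0]}, {"dp": [0, 0, 0.03], "rotation": [0, 0, 0]}, {"dp": [0, 0, 0.018], "rotation": [0, 0, 0]}, {"dp": [0, 0, 0.009], "rotation": [0, 0, 0]}, {"dp": [0, 0, 0], "rotation": [0, 0, 0]}]' --grip 0.07

```text
t: 21.6
eef_pos: [0.4792, -0.2675, 0.0034]
ee_rot: [3.141, -0.0, -1.824]
force: [0.5, 0.7, -0.7]
width: 0.0699
gripper_force: 0.0
```

carry_out --commands '[{"dp": [0, 0, 0], "rotation": [0, 0, 0]}, {"dp": [0, 0, 0], "rotation": [0, 0, 0]}, {"dp": [0, 0, 0], "rotation": [0, 0, 0]}, {"dp": [0, 0, 0], "rotation": [0, 0, 0]}, {"dp": [0, 0, 0], "rotation": [0, 0, 0]}]' --grip 0.015 --force 45

```text
t: 22.22
eef_pos: [0.4791, -0.268, 0.004]
ee_rot: [-3.141, -0.0, -1.825]
force: [-0.8, 0.7, 3.1]
width: 0.033
gripper_force: 45.0
```

carry_out --commands '[{"dp": [0, 0, -0.003], "rotation": [0, 0, 0]}, {"dp": [0, 0, -0.012], "rotation": [0, 0, 0]}, {"dp": [0, 0, -0.035], "rotation": [0, 0, 0]}, {"dp": [0, 0, -0.045], "rotation": [0, 0, 0]}, {"dp": [0, 0, -0.035], "rotation": [0, 0, 0]}, {"dp": [0, 0, -0.01], "rotation": [0, 0, 0]}, {"dp": [0, 0, 0], "rotation": [0, 0, 0]}]'

```text
t: 23.1
eef_pos: [0.4792, -0.2679, 0.1445]
ee_rot: [-3.14, 0.0, -1.825]
force: [-0.6, 0.3, -1.1]
width: 0.0334
gripper_force: 45.0
```

```bash
python3 - <<'E'
from h import *
plan([.62,.004,.144],-104.5,8)
E
```

```text
at [ 0.4792 -0.2679  0.1445] rpy [-1.7991e+02  2.0000e-02 -1.0458e+02] t 23.1
[-37.3  -8.5   0.1] [-0.01  0.   -0.01]
[-37.3  -8.5   0.1] [-0.01  0.   -0.01]
[-37.3  -8.5   0.1] [-0.01  0.   -0.01]
[-37.3  -8.5   0.1] [-0.01  0.   -0.01]
[-37.3  -8.5   0.1] [-0.01  0.   -0.01]
[-37.3  -8.5   0.1] [-0.01  0.   -0.01]
[-37.3  -8.5   0.1] [-0.01  0.   -0.01]
[-37.3  -8.5   0.1] [-0.01  0.   -0.01]
```

carry_out --commands '[{"dp": [-0.02, -0.004, 0], "rotation": [0, 0, 0]}, {"dp": [-0.04, -0.009, 0], "rotation": [0, 0, 0]}, {"dp": [-0.046, -0.011, 0], "rotation": [0, 0, 0]}, {"dp": [-0.046, -0.011, 0], "rotation": [0, 0, 0]}, {"dp": [-0.046, -0.011, 0], "rotation": [0, 0, 0]}, {"dp": [-0.046, -0.011, 0], "rotation": [0, 0, 0]}, {"dp": [-0.035, -0.007, 0], "rotation": [0, 0, 0]}, {"dp": [-0.019, -0.004, 0], "rotation": [0, 0, 0]}]'

```text
t: 24.1
eef_pos: [0.6195, 0.0048, 0.1418]
ee_rot: [3.139, -0.001, -1.824]
force: [-0.2, -1.1, -0.4]
width: 0.0331
gripper_force: 45.0
```

carry_out --commands '[{"dp": [0, 0, 0], "rotation": [0, 0, 0]}, {"dp": [0, 0, 0], "rotation": [0, 0, 0]}, {"dp": [0, 0, 0], "rotation": [0, 0, 0]}]'

```text
t: 24.48
eef_pos: [0.6193, 0.0024, 0.1437]
ee_rot: [3.141, -0.0, -1.826]
force: [-0.5, 0.5, -1.5]
width: 0.0333
gripper_force: 45.0
```

```bash
python3 - <<'E'
from h import *
p,d,P=grab('wrist'); save('w6.png',p); np.save('w6.npy',P)
s,T=pose();print(s['eef_pos'],s['width'])
circ(P,.042,.057,(.5965,-.087),.04)
for zl in(.062,.07,.074):
    m=(P[...,2]>zl)&(P[...,2]<.09)&(np.hypot(P[...,0]-.607,P[...,1]+.044)<.02); print('post tip',m.sum(),P[m].mean(0),P[m].max(0))
# flange of the held cap, tool coordinates
Ti=np.linalg.inv(T);Q=(P@Ti[:3,:3].T+Ti[:3,3])*1000
b=p.astype(int); m=(b[...,2]>b[...,0]+40)&(np.hypot(Q[...,0],Q[...,1])<45); q=Q[m]; print(len(q),np.percentile(q,[1,50,99],axis=0).round(1).tolist())
plan([.6075,-.0440,.144],-104.5,1)
E
```

```text
[0.61944465 0.00245195 0.14385247] 0.03333688765928577
circ [ 0.597  -0.0878] 0.0298 mean [ 0.596  -0.0882  0.0475] n 3934 z95 0.0494
post tip 533 [ 0.60781214 -0.04367929  0.07547286] [ 0.62034482 -0.03214243  0.08102802]
post tip 523 [ 0.6078193  -0.04363615  0.07567264] [ 0.61902661 -0.03218353  0.08102802]
post tip 360 [ 0.60783833 -0.04344589  0.07702202] [ 0.61774857 -0.03276714  0.08102802]
6486 [[-14.8, -30.5, -43.1], [15.0, 0.0, -1.9], [33.9, 30.6, 0.5]]
at [0.6194 0.0025 0.1439] rpy [ 180.      0.   -104.64] t 24.52
[48.  -0.2 -0.1] [ 0.    0.   -0.14]
```

View pics/w6.png

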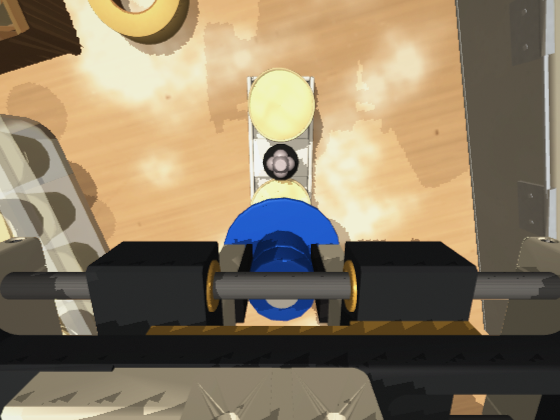

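The second cup sits level in the right pocket at (282,104). Its top is 6 mm higher than it was on the worktop, so it rests on the pocket floor. The post is at (281,161), and the cap is held square and centred. Now over the post.

carry_out --commands '[{"dp": [0.015, 0, 0], "rotation": [0, 0, 0]}, {"dp": [0.02, -0.0003, 0], "rotation": [0, 0, 0]}, {"dp": [0.0125, 0, 0], "rotation": [0, 0, 0]}, {"dp": [0, 0, 0.02], "rotation": [0, 0, 0]}, {"dp": [0, 0, 0.023], "rotation": [0, 0, 0]}, {"dp": [0, 0, 0.012], "rotation": [0, 0, 0]}, {"dp": [0, 0, 0], "rotation": [0, 0, 0]}, {"dp": [0, 0, 0], "rotation": [0, 0, 0]}]'

```text
t: 25.52
eef_pos: [0.6087, -0.0428, 0.0896]
ee_rot: [-3.141, 0.0, -1.825]
force: [-0.2, 0.0, 0.5]
width: 0.0337
gripper_force: 45.0
```

carry_out --commands '[{"dp": [0, 0, 0.004], "rotation": [0, 0, 0]}, {"dp": [0, 0, 0.003], "rotation": [0, 0, 0]}, {"dp": [0, 0, 0.002], "rotation": [0, 0, 0]}, {"dp": [0, 0, 0], "rotation": [0, 0, 0]}]'

```text
t: 26.02
eef_pos: [0.608, -0.0427, 0.0796]
ee_rot: [3.141, -0.0, -1.825]
force: [-0.2, -0.3, -0.5]
width: 0.0333
gripper_force: 45.0
```

The underside is 3 mm past the tip with no contact force. I press on.

carry_out --commands '[{"dp": [0.0007, 0, 0.002], "rotation": [0, 0, 0]}, {"dp": [0, 0, 0.001], "rotation": [0, 0, 0]}, {"dp": [0, 0, 0], "rotation": [0, 0, 0]}]'

```text
t: 26.4
eef_pos: [0.6082, -0.0435, 0.077]
ee_rot: [-3.141, -0.0, -1.825]
force: [0.1, -0.7, 0.6]
width: 0.0335
gripper_force: 45.0
```

carry_out --commands '[{"dp": [0, 0, 0.001], "rotation": [0, 0, 0]}, {"dp": [0, 0, 0.001], "rotation": [0, 0, 0]}, {"dp": [0, 0, 0], "rotation": [0, 0, 0]}]'

```text
t: 26.78
eef_pos: [0.6086, -0.0436, 0.076]
ee_rot: [-3.14, 0.0, -1.825]
force: [-1.2, -1.2, 9.5]
width: 0.033
gripper_force: 45.0
```

carry_out --commands '[{"dp": [0, 0, 0.001], "rotation": [0, 0, 0]}, {"dp": [0, 0, 0.001], "rotation": [0, 0, 0]}, {"dp": [0, 0, 0], "rotation": [0, 0, 0]}]'

```text
t: 27.15
eef_pos: [0.6086, -0.0436, 0.0742]
ee_rot: [-3.14, 0.0, -1.825]
force: [-1.4, -1.5, 9.7]
width: 0.0337
gripper_force: 45.0
```

carry_out --commands '[{"dp": [0, 0, 0.001], "rotation": [0, 0, 0]}, {"dp": [0, 0, 0.001], "rotation": [0, 0, 0]}, {"dp": [0, 0, 0], "rotation": [0, 0, 0]}]'

```text
t: 27.52
eef_pos: [0.6082, -0.0436, 0.0711]
ee_rot: [-3.141, -0.0, -1.825]
force: [0.1, -1.8, 3.2]
width: 0.0339
gripper_force: 45.0
```

carry_out --commands '[{"dp": [0, 0, 0.002], "rotation": [0, 0, 0]}, {"dp": [0, 0, 0.001], "rotation": [0, 0, 0]}, {"dp": [0, 0, 0], "rotation": [0, 0, 0]}]'

```text
t: 27.9
eef_pos: [0.6075, -0.0434, 0.0662]
ee_rot: [3.14, -0.0, -1.826]
force: [5.9, -3.4, -11.6]
width: 0.0335
gripper_force: 45.0
```

carry_out --commands '[{"dp": [0, 0, 0.002], "rotation": [0, 0, 0]}, {"dp": [0, 0, 0.002], "rotation": [0, 0, 0]}, {"dp": [0, 0, 0], "rotation": [0, 0, 0]}]'

```text
t: 28.28
eef_pos: [0.6078, -0.0432, 0.0639]
ee_rot: [3.141, 0.0, -1.825]
force: [-0.2, -0.4, -0.3]
width: 0.0337
gripper_force: 45.0
```

The cap has clicked past: 9.7 N peak, then the pull-down, then zero. I keep pressing against the seat.

carry_out --commands '[{"dp": [0, 0, 0.002], "rotation": [0, 0, 0]}, {"dp": [0, 0, 0.001], "rotation": [0, 0, 0]}, {"dp": [0, 0, 0], "rotation": [0, 0, 0]}]'

```text
t: 28.65
eef_pos: [0.6082, -0.0432, 0.0613]
ee_rot: [-3.141, 0.0, -1.825]
force: [-1.9, 1.0, 5.8]
width: 0.0335
gripper_force: 45.0
```

carry_out --commands '[{"dp": [0, 0, 0.001], "rotation": [0, 0, 0]}, {"dp": [0, 0, 0.001], "rotation": [0, 0, 0]}, {"dp": [0, 0, 0], "rotation": [0, 0, 0]}, {"dp": [0, 0, 0], "rotation": [0, 0, 0]}]'

```text
t: 29.15
eef_pos: [0.6082, -0.0432, 0.0596]
ee_rot: [-3.141, 0.0, -1.825]
force: [-3.0, 1.0, 7.9]
width: 0.0336
gripper_force: 45.0
```

carry_out --commands '[{"dp": [0, 0, 0.001], "rotation": [0, 0, 0]}, {"dp": [0, 0, 0.0005], "rotation": [0, 0, 0]}, {"dp": [0, 0, 0], "rotation": [0, 0, 0]}, {"dp": [0, 0, 0], "rotation": [0, 0, 0]}]'

```text
t: 29.65
eef_pos: [0.6082, -0.0433, 0.0588]
ee_rot: [-3.141, 0.0, -1.825]
force: [-4.9, 2.4, 13.1]
width: 0.0334
gripper_force: 45.0
```

```bash
python3 - <<'E'
from h import *
p,d,P=grab('scene'); s,T=pose(); print(s['t'],s['eef_pos'],s['force'],s['width'])
for l in('cup_a_centre','tape','cutter','cap_centre'):
    for r in vision.trace(l,'scene'):
        q=P[r['pixels']]; print(l,round(r['score'],2),np.round(r['position']),np.round(np.nanmedian(q,0),3))
for c in((.6186,-.001),(.5965,-.087)):
    m=(np.hypot(P[...,0]-c[0],P[...,1]-c[1])<.033)&(P[...,2]>.04)&(P[...,2]<.056)&(p[...,0]>p[...,2]+20); print(m.sum(),P[m].mean(0).round(4) if m.any() else '')
E
```

```text
29.7 [ 0.60815937 -0.0432608   0.05880862] [-5.60237965  1.79234456 14.16253643] 0.033586220095039476
cup_a_centre 0.4 [200. 276.] [0.596 0.003 0.034]
tape 0.76 [220. 343.] [ 0.681 -0.218  0.02 ]
cutter 0.71 [296. 366.] [ 0.441 -0.458  0.016]
cap_centre 0.75 [198. 289.] [ 0.596 -0.055  0.067]
38 [0.6041 0.0142 0.0453]
149 [ 0.5906 -0.0892  0.0458]
```

```bash
python3 -c "
from h import *
print(arm.job_done())"
```

```text
the job is handed in; nothing more can be done
None
```

I packed both cups upright, one in each carrier pocket. The cap clicked on (9.7 N peak, then the drop) and I handed in with it still held, pressing at about 13 N, so the seat should be at its stop. The tape and cutter did not move; total time was 29.7 s.

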